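Level the sprung docking shelf of a breathing-circuit test stand

TASK

Take the knurled levelling knob on the raised docking shelf and swing the shelf gently down until its foot stands on the rubber pad. Then, keeping the shelf pressed firmly down against its lift spring, turn the knob until the bubble of the level rests between its two black lines. Finish while still gripping the knob and pressing the shelf down on its pad, with the bubble centred; leave the loose parts around the stand where they are.

Things in the scene. Friction and masses are not known exactly. Their poses are not given: they have to be found in the camera images.
- stand: dark steel stand fixed to the bench, with a black shelf hinged to it. Origin: on the bench directly below the hinge line, mid-width. Its x axis points from the hinge along the shelf to the free end (roughly away from the robot), y along the hinge line, z up. Footprint x -37 to 230 mm, y -106 to 106 mm; the pedestal ends 88 mm above the bench.
- shelf_hinge (a point): middle of the shelf's hinge line, 75 mm above the bench, over the stand's origin.
- shelf (a joint): angle of the shelf (rad): 0 is level, positive is free end raised; it starts raised 0.24 to 0.36. The shelf is a plate 8 mm thick (its mid-plane passes through the hinge line), x 5 to 250 mm from the hinge, y -88 to 155 mm. A spring and a stiff hinge hold it raised: it is about still where it starts, needs up to 9 N of downward push at the knob to be held level, and rises again to about 0.2 when let go.
- knob_grip (a point): point on the axis of the levelling knob, 30 mm above the shelf's mid-plane, 200 mm from the hinge, mid-width: a good height to grip. The round knurled metal knob, 36 mm in diameter, 36 mm tall (from 6 to 42 mm above the mid-plane), stands square on the shelf and can be gripped at any yaw.
- knob: the levelling knob; origin on its axis at its lower end, 6 mm above the shelf's mid-plane; z is its axis, away from the shelf. It turns with the foot on a steep thread, within 1.9 rad either side of mid-travel (starts within 0.25 of it): turning it clockwise, seen from above, drives the foot out by 6 mm per rad, which raises the pressed-down shelf; anticlockwise draws the foot in. Torque about 0.15 N m, more under load; it stays where it is left.
- foot: the levelling foot under the knob, a rubber ball of 24 mm diameter on a steel stem, coaxial with the knob; origin at its lowest point; at mid-travel this is 59 mm below the shelf's mid-plane.
- pad_thick: round black rubber pad, 56 mm in diameter, 22 mm thick, fixed to the bench; origin at the centre of its underside. One of the two pads is under the foot, the other spare beside the stand: which is which varies. With this pad the foot must be drawn in (about 1 rad) for a level shelf.
- pad_thin: the other pad, 56 mm in diameter, 10 mm thick; origin at the centre of its underside. With it under the foot the foot must be driven out (about 1 rad).
- level_centre (a point): middle of the bubble level's tube (18 mm in diameter, 132 mm long, along the shelf's x axis) on the shelf: 160 mm from the hinge, 130 mm to the stand's +y side, 23 mm above the mid-plane. Two black lines around the tube 23 mm either side of it; the level, 156 mm long and 30 mm wide, stands 34 mm above the mid-plane.
- bubble_mid (a point): middle of the white bubble, 24 mm long, in the tube.
- bubble (a joint): the bubble's place along the tube from its middle (m), positive towards the shelf's free end, i.e. it goes to the higher end: about 1.2 m per rad of shelf tilt, stopped at +-0.050. It needs about 2 s to settle. Between the lines is within +-0.010.
- ring_nut: loose flat aluminium ring nut, 60 mm in diameter, 14 mm high; leave alone. Origin under its centre.
- elbow: loose black plastic hose elbow standing on its wider end, 57 mm high; leave alone. Origin under its wider end.
- dome_valve: loose clear-domed valve in an aluminium collar, 62 mm in diameter, 34 mm high; leave alone. Origin under its centre.
- amber_jar: loose amber jar with black cap, 52 mm in diameter, 75 mm high; leave alone. Origin under its centre.
- driver: loose screwdriver lying on the bench; leave alone.
- sensor: loose white round sensor, 48 mm in diameter, 50 mm high; leave alone. Origin under its centre.
- parts_tray: loose aluminium tray 140 x 100 x 30 mm; leave alone. Origin under its centre.

How it is judged:
On the way, in this order (a step that is already met when the one before it is completed fails the run):
1. the shelf is swung down and its foot presses on the pad ((contact force between foot and pad_thick above 1.5 N or contact force between foot and pad_thin above 1.5 N)), for 0.3 s.
2. with the shelf kept pressed down, the knob is turned until the bubble rests between its lines ((contact force between foot and pad_thick above 1.5 N or contact force between foot and pad_thin above 1.5 N) and contact force between the fingers and knob above 2 N and value of joint bubble between -0.01 and 0.01 m and value of joint shelf between -0.01 and 0.01 rad), for 0.5 s.
At the end, for the whole second after the job is handed in: Through the last second the fingers hold the knob (over 2 N), the foot presses on the pad beneath it with over 1.5 N, the bubble is within 10 mm of the middle (wholly between the lines) and the shelf within 0.010 rad of level; no loose part is more than 30 mm from where it started (all of step 2 and distance of each of ring_nut, elbow, dome_valve, amber_jar, driver, sensor, parts_tray from where it was at the start of the episode below 0.03 m); the arm keeps its last pose, push and grip.
It fails at once if the shelf is slammed down (faster than 0.6 rad/s, about 12 cm/s at the knob, in the last 3 degrees or so above level) (value of joint shelf below 0.06 rad and velocity of joint shelf below -0.6 rad/s).
It fails at once if the foot is forced on its pad with more than 60 N (contact force between foot and pad_thick above 60 N or contact force between foot and pad_thin above 60 N).
It fails at once if a loose part is knocked more than 40 mm away (distance of any of ring_nut, elbow, dome_valve, amber_jar, driver, sensor, parts_tray from where it was at the start of the episode above 0.04 m).
It also fails if it takes over 61 s, if anything falls off the work surface, if the arm or the gripper's body presses on something with over 40 N, if the wrist force passes 120 N, or if a joint passes its speed limit or range.

ROBOT

A 6-joint arm with a two-finger parallel gripper is mounted at the origin on the work surface. World frame = base frame: x ahead of the robot, y to its left, z up, the work surface at z = 0. Lengths are in m, angles in rad, forces in N, time in s.
With the tool pointing down it reaches from about 0.3 to 0.85 m from the base axis. Payload 4.2 kg.
Tool frame: the origin (TCP) lies midway between the tips of the shut fingers; the grasp point (between the pads) lies 19 mm behind it (env.grip_point_offset is the distance from the TCP to the grasp point, in m); z points along the fingers, y is the direction in which the jaws open and shut (so a half turn about z gives the same grasp; the last joint's range is limited). The gripper opens to 91 mm and grips with 3 to 60 N. Pads are 32 mm wide; open, the fingers measure 118 mm over their backs; the gripper's body (76 mm by 178 mm) begins 60 mm behind the grasp point.
Start: joints at [-1.129, 0.32, 1.565, -0, 1.257, -0.02], TCP at [0.256, -0.515, 0.214] pointing down, gripper open.
Joint ranges: [-3.11, 3.11], [-0.84, 2.01], [0.21, 2.61], [-1.34, 4.49], [0.05, 2.63], [-2.56, 2.56]. Speed limits (rad/s): [2.57, 2.57, 3.14, 3.14, 3.14, 3.14].

INTERFACE

Orientations are given as a rotation vector (axis times angle).
In Python, from station import telemetry, imaging, job, env gives the robot as it stands. The module is installed in compiled form; this text tells all that it offers.
- The arm moves only by the tool jog_arm, never from a script. Its argument "increments" is text: rows parted by semicolons, each of 4 numbers parted by spaces: the shift along the tool's x, y, z in m, then the turn about the tool's z in rad. A call has exactly 10 rows; each row is the pose to reach, as a shift and turn from the pose measured when the call began, along the tool's axes at that moment; what a row does not reach only later rows make up. A row lasts 1/12 s, in which the tool goes at most 41.7 mm and 7.16 degrees, less where a joint would pass 70% of its speed; a pose out of reach is approached as far as the arm can. A call with a gripper value outside its range is refused whole. "gripper" is the finger opening in m, from 0 to 0.0912, set as the call begins (left out, the last holds). The fingers move at their own pace and stop on an object; "grip_force" is the grip in N (left out, the last holds). Time passes only in rows, so rows that repeat a pose let the fingers close, or fill a call up. It gives the time, the measured TCP pose, the force and the opening at its end, in the units of the state.
- telemetry.sense(): the state, without advancing time (a new reading comes with each control period).
- imaging.camera(name): name is "side" or "top"; returns the picture (400x640x3 uint8, blue, green, red); there is no depth.
- imaging.get_calibration(name): a dict with "fx", "fy", "cx", "cy" (pixels), "k1" (the pictures are not rectified: a ray, as slopes to the right and down, at radius r is drawn at 1 + k1 r^2 times it, then the intrinsics apply), "origin" and "rotation" of the camera in the world. Camera axes: x right, y up, looking along -z (the intrinsics and any distortion apply to the point x, -y, -z); pixel columns grow to the right and rows downward; lengths in m; the calibration is good to about 2 mm. A picture is of the moment at which its call begins. get_calibration takes no time and is no camera call.
- job.finish_job(): hands the job in, once; it reports no verdict.
Trained networks look in the newest picture that a camera, given by its name, has taken for a name from the list of things; names that differ only in an ending like _2 or _b are one class to them, and where a whole thing is asked for, a point or a joint stands for the part that bears it (a point fixed in the world has none). Each returns a list of dicts, best first, with "p" (0 to 1); they miss things now and then, are a little off and sometimes report something else, mostly with a low value. They report only what shows in the picture. A call takes as long as a camera call.
- imaging.look_for(label, camera): "rect" ([left, top, width, height] in pixels, round what is visible of it).
- imaging.masks_of(label, camera): "pixels" (400x640 bool, what is visible of it) and "rect" ([left, top, width, height] in pixels, round what is visible of it).
The state is a dict: "clock": time; "joint_positions": joint angles; "joint_velocities": joint speeds; "effort": joint torques, N m; "eef_pos": TCP position; "tool_rot": TCP orientation; "contact_force": force on the tool from outside, world axes, zero at the start; "ft_torque": the same for the moment, N m; "width": finger opening in m.
Only numpy, scipy, OpenCV 4.12 (cv2) and the standard library are available. Lean on these libraries where they do the work, as an engineer would, in place of code of your own. Each camera call takes 0.05 s, during which the arm holds its last target.

## Working session

There is one attempt and no reset: what is moved stays moved. The work goes in short steps, Python scripts to look and compute and a tool call to move; the robot and the scene stay as the last step left them, time stands still between calls to the robot, and variables do not carry over. Pictures are saved under pics/ and viewed, and the job is handed in when it is done.

Besides the shell and the picture viewer there is one more tool, called after "Call:" in YAML: its name, and indented under it one key for each argument. jog_arm: Moves the arm, as the interface text tells. Its arguments: {"type":"object","properties":{"increments":{"type":"string"},"gripper":{"type":"number"},"grip_force":{"type":"number"}},"required":["increments"]}

```bash
mkdir -p pics
cat > h.py <<'E'
from station import telemetry, imaging, job, env
import numpy as np, cv2
from scipy.spatial.transform import Rotation as R
def K(n):
    c=imaging.get_calibration(n); return c
def proj(n,P):
    c=K(n); p=(np.atleast_2d(P)-c["origin"])@np.array(c["rotation"])
    x=p[:,0]/-p[:,2]; y=-p[:,1]/-p[:,2]; s=1+c["k1"]*(x*x+y*y)
    return np.c_[c["fx"]*x*s+c["cx"],c["fy"]*y*s+c["cy"]]
def ray(n,uv):
    c=K(n); a,b=(uv[0]-c["cx"])/c["fx"],(uv[1]-c["cy"])/c["fy"]
    x,y=a,b
    for _ in range(20):
        s=1+c["k1"]*(x*x+y*y); x,y=a/s,b/s
    d=np.array(c["rotation"])@np.array([x,-y,-1]); return np.array(c["origin"]),d/np.linalg.norm(d)
def atz(n,uv,z):
    o,d=ray(n,uv); return o+d*(z-o[2])/d[2]
def snap(n,f):
    im=imaging.camera(n); cv2.imwrite("pics/"+f,im); return im
E
python3 - <<'E'
from h import *
for n in("side","top"):
    snap(n,n+"0.png"); c=K(n); print(n,c)
    for l in("knob","stand","shelf","level_centre","bubble","foot"):
        r=imaging.look_for(l,n); print(l,[(np.round(q["rect"]),round(q["p"],2)) for q in r[:2]])
print(telemetry.sense(),env.grip_point_offset)
E
```

```text
side {'fx': 429.0599141036849, 'fy': 429.0599141036849, 'cx': 315.83046769356463, 'cy': 193.89600822723486, 'k1': -0.05931879827418075, 'origin': array([0.27606041, 0.83597092, 0.90091207]), 'rotation': array([ 0.18738031, -1.17911452, -2.60092026])}
knob []
stand [(array([270., 150., 116.,  88.]), 0.88)]
shelf [(array([270., 147., 104.,  86.]), 0.61)]
level_centre [(array([269., 148., 106.,  85.]), 0.98)]
bubble []
foot [(array([272., 147., 116.,  94.]), 0.68)]
top {'fx': 487.64777410883295, 'fy': 487.64777410883295, 'cx': 322.4150035576197, 'cy': 204.51396840361653, 'k1': -0.02072089481078046, 'origin': array([ 0.35375462, -0.02470942,  1.44209017]), 'rotation': array([ 0.09191684, -0.10923277, -1.56365299])}
knob [(array([337., 167.,  14.,  16.]), 0.59)]
stand [(array([283., 156.,  97., 108.]), 0.8), (array([382., 236.,  20.,  17.]), 0.2)]
shelf [(array([284., 157.,  94.,  88.]), 0.72), (array([381., 150.,  20.,  25.]), 0.69)]
level_centre [(array([288., 157.,  84.,  88.]), 0.73)]
bubble [(array([382., 152.,  17.,  22.]), 0.56), (array([291., 170.,   4.,   2.]), 0.36)]
foot [(array([335., 165.,  16.,  19.]), 0.25)]
{'clock': 0.7, 'joint_positions': array([-1.12900939e+00,  3.19604227e-01,  1.56448496e+00, -1.55635598e-05,
        1.25742145e+00, -2.00138161e-02]), 'joint_velocities': array([ 0.00037353, -0.00107525, -0.00024691, -0.00077464,  0.00176187,
       -0.00064574]), 'effort': array([-2.36205349e-03, -4.12237322e+01, -2.32192540e+01,  7.25114881e-02,
        3.77301697e-02, -3.07121991e-05]), 'eef_pos': array([ 0.2561936 , -0.51478972,  0.21397936]), 'tool_rot': array([3.05813428e+00, 7.18954630e-01, 4.22669588e-06]), 'contact_force': array([0.1463802 , 0.36692051, 0.09403471]), 'ft_torque': array([ 0.00419027, -0.03839988,  0.0278608 ]), 'width': 0.09109455327737233} 0.0188
```

```bash
sed -i 's/c=imaging.get_calibration(n); return c/c=dict(imaging.get_calibration(n)); c["rotation"]=R.from_rotvec(c["rotation"]).as_matrix(); return c/' h.py
python3 - <<'E'
import cv2
t=cv2.imread("pics/top0.png")[120:300,230:470]; s=cv2.imread("pics/side0.png")[110:290,220:440]
cv2.imwrite("pics/t0c.png",cv2.resize(t,None,fx=3.3,fy=3.3,interpolation=cv2.INTER_CUBIC)); cv2.imwrite("pics/s0c.png",cv2.resize(s,None,fx=3.3,fy=3.3,interpolation=cv2.INTER_CUBIC))
E
```

```text
(no output)
```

View pics/t0c.png

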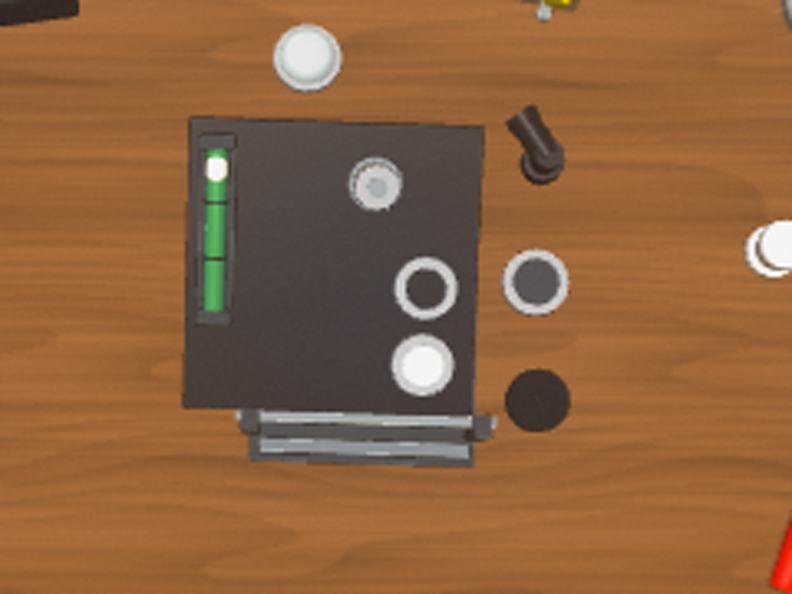

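View pics/s0c.png

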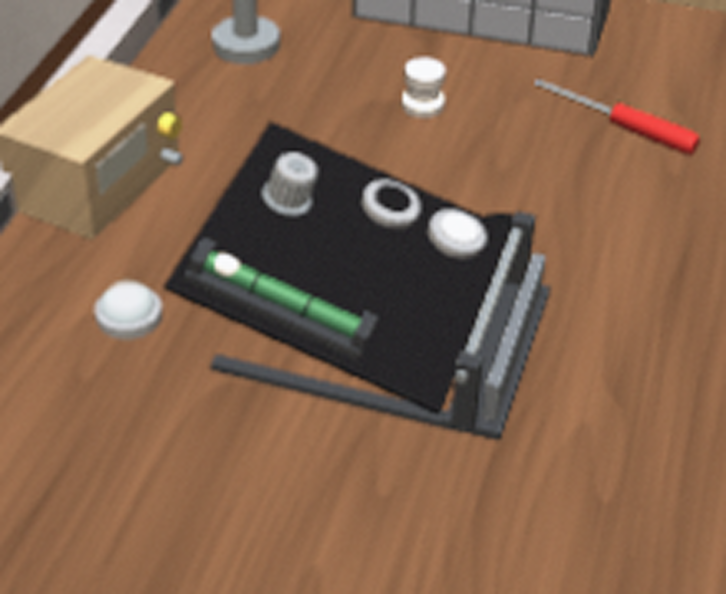

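View pics/top0.png

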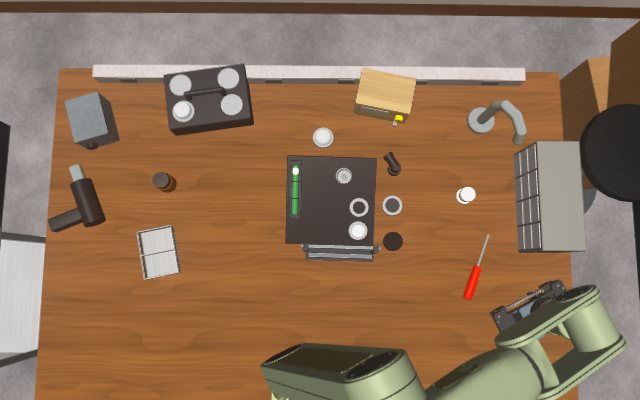

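View pics/side0.png

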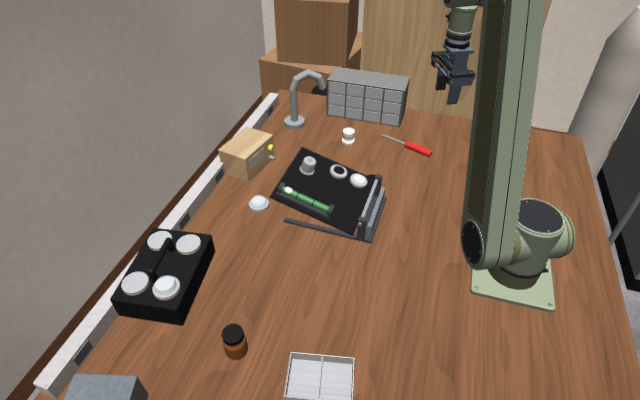

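```bash
cat > fit.py <<'E'
from h import *
from scipy.optimize import least_squares
def w(p,L):  # p: x,y,yaw,th ; shelf local
    c,s=np.cos(p[3]),np.sin(p[3]); L=np.atleast_2d(L)
    q=np.c_[L[:,0]*c-L[:,2]*s,L[:,1],L[:,0]*s+L[:,2]*c+.075]
    c,s=np.cos(p[2]),np.sin(p[2])
    return np.c_[q[:,0]*c-q[:,1]*s+p[0],q[:,0]*s+q[:,1]*c+p[1],q[:,2]]
if __name__=="__main__":
    T=[((.25,.155,.004),190,116),((.25,-.088,.004),484,127),((.005,-.088,.004),473,414),((.005,.155,.004),183,407),((.2,0,.042),377,186),((.183,.13,.032),215,202),((.137,.13,.032),214,259)]
    S=[((.25,-.088,.004),270,123),((.25,.155,.004),166,288),((.005,.155,-.0),440,411),((.2,0,.042),297,160)]
    f=lambda a,o:np.array([[u/3.3+o[0],v/3.3+o[1]] for _,u,v in a])
    t,s=f(T,(229.65,119.65)),f(S,(219.65,109.65))
    LT=[a[0] for a in T];LS=[a[0] for a in S]
    fun=lambda p:np.r_[(proj("top",w(p,LT))-t).ravel(),(proj("side",w(p,LS))-s).ravel()]
    r=least_squares(fun,[.45,0,0,.3],loss="soft_l1")
    print(r.x,np.round(fun(r.x).reshape(-1,2),1))
    print("grip",w(r.x,[.2,0,.03]),"flat",w([*r.x[:3],0],[.2,0,.03]))
E
python3 fit.py
```

```text
[ 0.41229467 -0.09132566 -0.0229296   0.26173318] [[-0.2  0.2]
 [-0.1 -0.5]
 [-0.6  0.6]
 [ 0.2  0.4]
 [ 0.1  0.1]
 [ 0.3 -0.1]
 [ 0.3 -0.4]
 [-0.1 -0.5]
 [-0.5 -0.8]
 [ 0.5  0.1]
 [-0.2  2. ]]
grip [[ 0.59767187 -0.09557703  0.15572931]] flat [[ 0.6122421  -0.09591118  0.105     ]]
```

```bash
cat > rel.py <<'E'
from h import *
import sys
# target grasp point x y z, tool yaw (direction of tool x in the world)
def rel(g,yaw):
    s=telemetry.sense(); M=R.from_rotvec(s["tool_rot"]).as_matrix(); 
    tcp=np.array(g)+M[:,2]*env.grip_point_offset
    d=M.T@(tcp-s["eef_pos"])
    cur=np.arctan2(M[1,0],M[0,0]); t=-(yaw-cur); t=(t+np.pi/2)%np.pi-np.pi/2
    print("clock",s["clock"],"eef",np.round(s["eef_pos"],4),"F",np.round(s["contact_force"],1),"w",round(s["width"],4),"q",np.round(s["joint_positions"],2))
    print("M",np.round(M,3).tolist()); print("rel",np.round(d,4),"turn",round(t,3))
if __name__=="__main__": rel([float(a) for a in sys.argv[1:4]],float(sys.argv[4]))
E
python3 rel.py .597 -.0955 .22 -.023
```

```text
clock 0.7 eef [ 0.2562 -0.5148  0.214 ] F [0.1 0.4 0.1] w 0.0911 q [-1.13  0.32  1.56 -0.    1.26 -0.02]
M [[0.895, 0.446, 0.0], [0.446, -0.895, -0.0], [-0.0, 0.0, -1.0]]
rel [ 0.4919 -0.2235  0.0128] turn 0.485
```

Call:
jog_arm:
  increments: "0.015 -0.007 0 0; 0.05 -0.023 0 0.02; 0.085 -0.039 0 0.04; 0.12 -0.055 0 0.06; 0.155 -0.071 0 0.08; 0.19 -0.087 0 0.1; 0.225 -0.103 0 0.12; 0.26 -0.119 0 0.14; 0.29 -0.132 0 0.15; 0.31 -0.141 0 0.16"
  gripper: 0.056
  grip_force: 35

```text
clock: 1.53
eef_pos: [0.4726, -0.2479, 0.2142]
tool_rot: [-3.105, -0.475, -0.002]
contact_force: [0.2, -0.4, -0.4]
width: 0.0562
```

```bash
python3 - <<'E'
from h import *
for n in("side","top"):
    imaging.camera(n)
    for l in("pad_thick","pad_thin"):
        print(n,l,[(np.round(q["rect"]),round(q["p"],2)) for q in imaging.look_for(l,n)[:3]])
E
python3 rel.py .5966 -.0956 .215 .3
```

```text
side pad_thick []
side pad_thin []
top pad_thick []
top pad_thin []
clock 1.8333 eef [ 0.4703 -0.2512  0.214 ] F [ 0.  -0.3 -0.1] w 0.056 q [-0.51  0.25  1.66 -0.    1.23  0.76]
M [[0.955, 0.297, -0.0], [0.297, -0.955, -0.001], [-0.0, 0.0, -1.0]]
rel [ 0.1668 -0.1112  0.0177] turn 0.001
```

Call:
jog_arm:
  increments: "0.02 -0.013 0 0; 0.05 -0.033 0 0; 0.08 -0.053 0.005 0; 0.11 -0.073 0.01 0; 0.135 -0.09 0.015 0; 0.155 -0.103 0.018 0; 0.167 -0.111 0.018 0; 0.167 -0.111 0.018 0; 0.167 -0.111 0.018 0; 0.167 -0.111 0.018 0"

```text
clock: 2.67
eef_pos: [0.5961, -0.0972, 0.1961]
tool_rot: [3.105, 0.469, -0.001]
contact_force: [0.4, 0.3, 0.3]
width: 0.0562
```

```bash
python3 - <<'E'
from h import *
a=snap("side","s1.png"); b=snap("top","t1.png")
cv2.imwrite("pics/m1.png",np.hstack([cv2.resize(x,(400,400),interpolation=cv2.INTER_CUBIC) for x in(a[110:240,245:375],b[130:260,280:410])]))
E
python3 rel.py .5966 -.0956 .1596 .3
```

```text
clock 2.7667 eef [ 0.5961 -0.0971  0.1962] F [0.2 0.8 0.2] w 0.0561 q [-0.18  0.38  1.52 -0.    1.24  1.09]
M [[0.956, 0.295, -0.0], [0.295, -0.956, -0.001], [-0.001, 0.001, -1.0]]
rel [ 0.0009 -0.0013  0.0554] turn -0.001
```

View pics/m1.png

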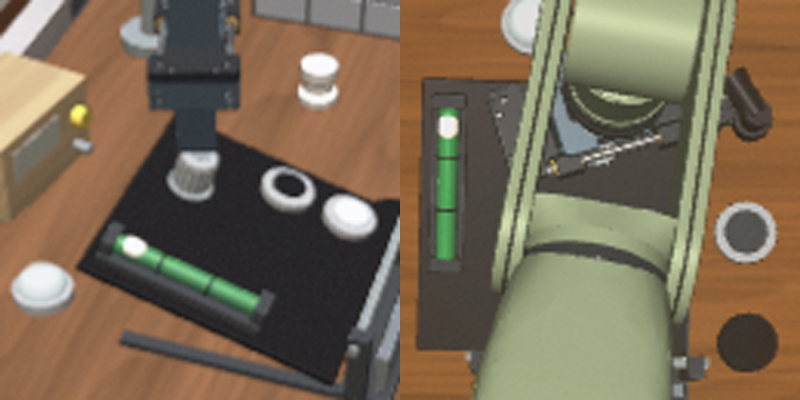

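Call:
jog_arm:
  increments: "0.001 -0.001 0.004 0; 0.001 -0.001 0.011 0; 0.001 -0.001 0.018 0; 0.001 -0.001 0.026 0; 0.001 -0.001 0.034 0; 0.001 -0.001 0.042 0; 0.001 -0.001 0.048 0; 0.001 -0.001 0.052 0; 0.001 -0.001 0.055 0; 0.001 -0.001 0.055 0"

```text
clock: 3.6
eef_pos: [0.5965, -0.0958, 0.1405]
tool_rot: [3.106, 0.468, -0.002]
contact_force: [-0.4, -0.1, 0.1]
width: 0.0562
```

Call:
jog_arm:
  increments: "0 0 0 0; 0 0 0 0; 0 0 0 0; 0 0 0 0; 0 0 0 0; 0 0 0 0; 0 0 0 0; 0 0 0 0; 0 0 0 0; 0 0 0 0"
  gripper: 0.02
  grip_force: 35

```text
clock: 4.43
eef_pos: [0.5968, -0.0959, 0.1408]
tool_rot: [3.106, 0.468, -0.001]
contact_force: [0.1, -0.1, 1.6]
width: 0.0368
```

```bash
python3 - <<'E'
from h import *
a=snap("side","s2.png"); b=snap("top","t2.png")
cv2.imwrite("pics/m2.png",np.hstack([cv2.resize(x,(400,400),interpolation=cv2.INTER_CUBIC) for x in(a[110:240,245:375],b[130:260,280:410])]))
E
python3 rel.py .612 -.0959 .109 .3
```

```text
clock 4.5333 eef [ 0.5968 -0.0959  0.1408] F [0.8 0.5 2.1] w 0.0363 q [-0.18  0.42  1.6  -0.    1.12  1.09]
M [[0.956, 0.295, -0.001], [0.295, -0.956, -0.001], [-0.001, 0.001, -1.0]]
rel [0.0145 0.0045 0.0506] turn -0.001
```

View pics/m2.png

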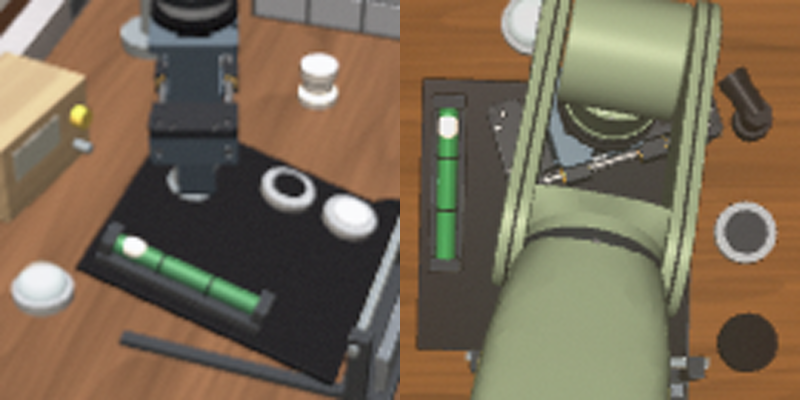

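Call:
jog_arm:
  increments: "0.001 0 0.002 0; 0.002 0.001 0.005 0; 0.004 0.001 0.01 0; 0.006 0.002 0.015 0; 0.0075 0.002 0.02 0; 0.009 0.003 0.025 0; 0.0105 0.003 0.03 0; 0.0115 0.0035 0.034 0; 0.012 0.0035 0.036 0; 0.012 0.0035 0.036 0"

```text
clock: 5.37
eef_pos: [0.609, -0.096, 0.1037]
tool_rot: [3.105, 0.469, -0.003]
contact_force: [-0.9, -0.6, 2.3]
width: 0.0356
```

```bash
cat > look.py <<'E'
from h import *
import sys
n=sys.argv[1]
a=snap("side","s%s.png"%n); b=snap("top","t%s.png"%n)
def bub(im,box):
    x0,y0,x1,y1=box; c=im[y0:y1,x0:x1].astype(int)
    g=(c[...,1]-c[...,2]>25); m=(c.min(2)>140)
    return g,m
cv2.imwrite("pics/m%s.png"%n,np.hstack([cv2.resize(x,(400,400),interpolation=cv2.INTER_CUBIC) for x in(a[160:230,260:330+0],b[150:220,265:335])]))
E
python3 look.py 3; python3 rel.py .612 -.0959 .109 .3
```

```text
clock 5.4667 eef [ 0.609 -0.096  0.104] F [-2.7 -0.9  2.7] w 0.0352 q [-0.17  0.47  1.62 -0.    1.05  1.1 ]
M [[0.955, 0.295, -0.002], [0.295, -0.955, -0.002], [-0.002, 0.001, -1.0]]
rel [0.0029 0.0008 0.0138] turn -0.0
```

View pics/m3.png

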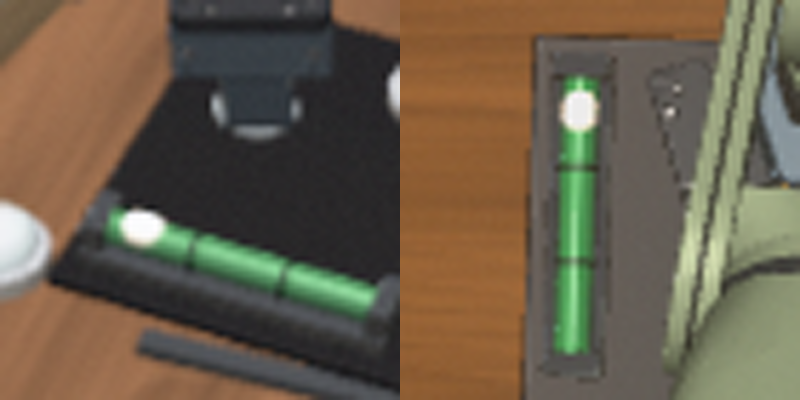

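Call:
jog_arm:
  increments: "0 0 0.001 0; 0.0005 0 0.002 0; 0.001 0 0.003 0; 0.001 0 0.004 0; 0.001 0 0.005 0; 0.0015 0 0.006 0; 0.002 0.0005 0.007 0; 0.002 0.0005 0.008 0; 0.002 0.0005 0.008 0; 0.002 0.0005 0.008 0"

```text
clock: 6.3
eef_pos: [0.6107, -0.0959, 0.0962]
tool_rot: [3.105, 0.469, -0.004]
contact_force: [-4.2, -0.8, 6.7]
width: 0.0353
```

```bash
python3 look.py 4; python3 rel.py .612 -.0959 .109 .3
```

```text
clock 6.4 eef [ 0.6107 -0.0959  0.0962] F [-2.5 -0.9  6.2] w 0.0352 q [-0.17  0.48  1.63 -0.    1.04  1.1 ]
M [[0.955, 0.296, -0.003], [0.296, -0.955, -0.001], [-0.003, 0.001, -1.0]]
rel [0.0012 0.0004 0.006 ] turn 0.0
```

View pics/m4.png

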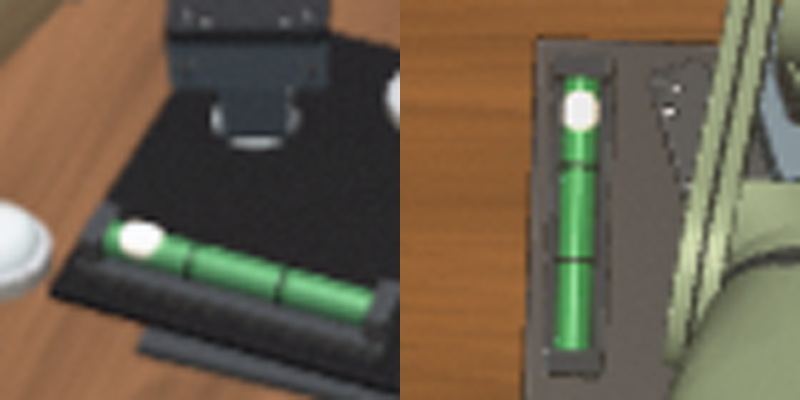

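Call:
jog_arm:
  increments: "0 0 0.0005 0; 0 0 0.001 0; 0 0 0.0015 0; 0.0005 0 0.002 0; 0.0005 0 0.0025 0; 0.0005 0 0.003 0; 0.0005 0 0.0035 0; 0.0005 0 0.004 0; 0.0005 0 0.004 0; 0.0005 0 0.004 0"

```text
clock: 7.23
eef_pos: [0.6113, -0.0959, 0.093]
tool_rot: [3.105, 0.47, -0.003]
contact_force: [-2.3, -0.3, 6.8]
width: 0.0354
```

```bash
python3 look.py 5; python3 rel.py .612 -.0959 .109 .3
```

```text
clock 7.3333 eef [ 0.6113 -0.0959  0.093 ] F [-2.4 -1.2  7.9] w 0.0351 q [-0.17  0.48  1.63 -0.    1.03  1.1 ]
M [[0.955, 0.296, -0.002], [0.296, -0.955, -0.002], [-0.002, 0.001, -1.0]]
rel [0.0006 0.0002 0.0028] turn 0.0
```

View pics/m5.png

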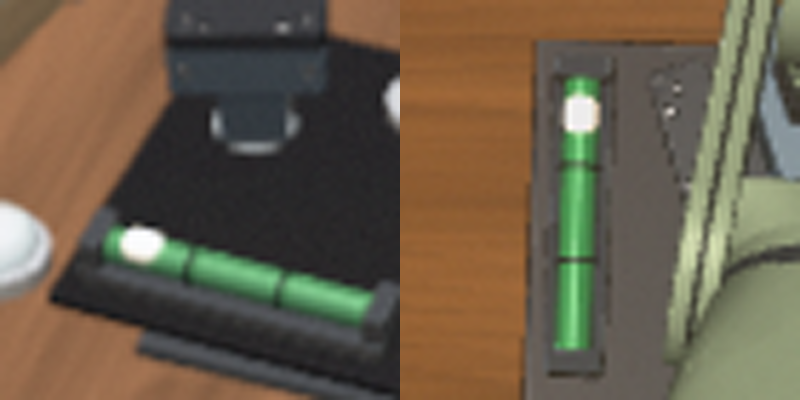

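Call:
jog_arm:
  increments: "0 0 0.0005 0; 0 0 0.001 0; 0 0 0.0015 0; 0 0 0.002 0; 0 0 0.0025 0; 0 0 0.003 0; 0 0 0.003 0; 0 0 0.003 0; 0 0 0.003 0; 0 0 0.003 0"

```text
clock: 8.17
eef_pos: [0.6117, -0.0959, 0.0909]
tool_rot: [3.105, 0.47, -0.002]
contact_force: [-2.8, -0.9, 8.4]
width: 0.0353
```

```bash
python3 look.py 6; python3 rel.py .612 -.0959 .109 .3
```

```text
clock 8.2667 eef [ 0.6117 -0.0959  0.0909] F [-2.4 -0.5  8.5] w 0.0357 q [-0.17  0.48  1.63 -0.    1.03  1.1 ]
M [[0.955, 0.296, -0.001], [0.296, -0.955, -0.002], [-0.001, 0.001, -1.0]]
rel [0.0003 0.0001 0.0007] turn 0.0
```

View pics/m6.png

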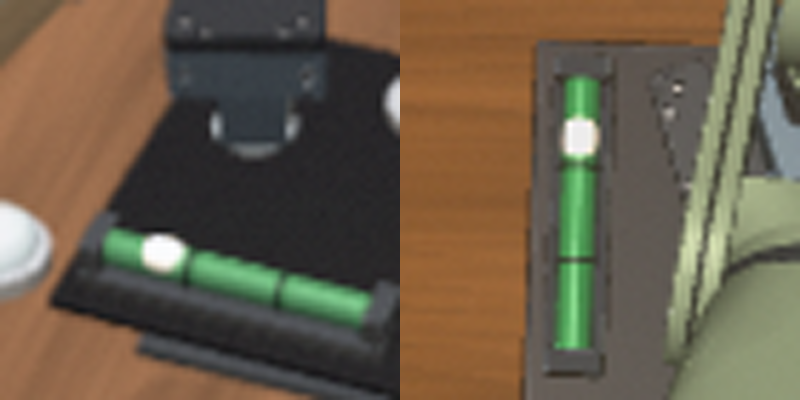

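Call:
jog_arm:
  increments: "0 0 0.0015 0; 0 0 0.002 0; 0 0 0.0025 0; 0 0 0.003 0; 0 0 0.0035 0; 0 0 0.004 0; 0 0 0.0045 0; 0 0 0.005 0; 0 0 0.005 0; 0 0 0.005 0"

```text
clock: 9.1
eef_pos: [0.6123, -0.0958, 0.087]
tool_rot: [3.105, 0.47, 0.001]
contact_force: [-1.6, -0.6, 9.1]
width: 0.0354
```

```bash
python3 look.py 7; python3 rel.py .612 -.0959 .109 .3
```

```text
clock 9.2 eef [ 0.6123 -0.0958  0.0871] F [-1.6 -1.   9.1] w 0.0354 q [-0.17  0.49  1.64 -0.    1.02  1.1 ]
M [[0.955, 0.296, 0.001], [0.296, -0.955, -0.001], [0.001, 0.002, -1.0]]
rel [-0.0003  0.     -0.0031] turn 0.0
```

View pics/m7.png

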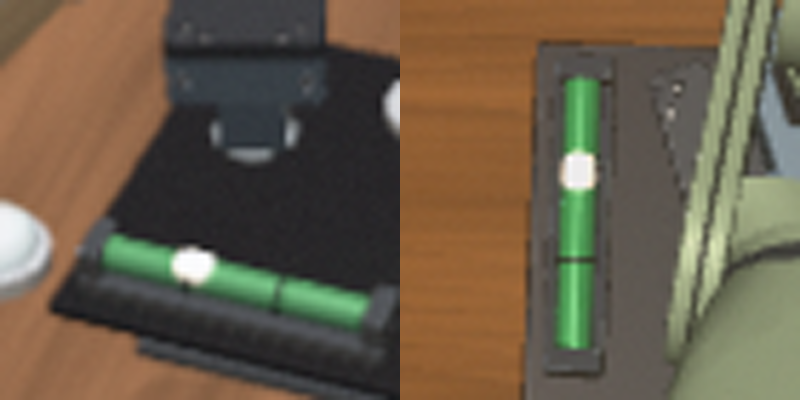

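Call:
jog_arm:
  increments: "0 0 0.0015 0; 0 0 0.002 0; 0 0 0.0025 0; 0 0 0.003 0; 0 0 0.0035 0; 0 0 0.004 0; 0 0 0.0045 0; 0 0 0.005 0; 0 0 0.005 0; 0 0 0.005 0"

```text
clock: 10.03
eef_pos: [0.6129, -0.0958, 0.0832]
tool_rot: [3.105, 0.47, 0.004]
contact_force: [-2.6, -0.7, 9.1]
width: 0.0353
```

```bash
python3 look.py 8; python3 rel.py .612 -.0959 .109 .3
```

```text
clock 10.1333 eef [ 0.6129 -0.0958  0.0832] F [-3.1 -1.2  9.5] w 0.0353 q [-0.17  0.49  1.64 -0.    1.01  1.1 ]
M [[0.955, 0.296, 0.003], [0.296, -0.955, -0.001], [0.002, 0.002, -1.0]]
rel [-0.0009 -0.0001 -0.007 ] turn 0.0
```

View pics/m8.png

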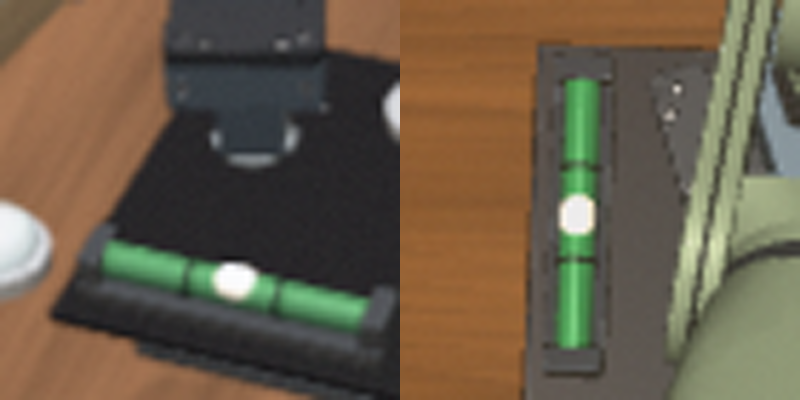

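Call:
jog_arm:
  increments: "0 0 0.0015 0; 0 0 0.002 0; 0 0 0.0025 0; 0 0 0.003 0; 0 0 0.0035 0; 0 0 0.004 0; 0 0 0.0045 0; 0 0 0.005 0; 0 0 0.005 0; 0 0 0.005 0"

```text
clock: 10.97
eef_pos: [0.6134, -0.0957, 0.0795]
tool_rot: [3.105, 0.469, 0.006]
contact_force: [-2.0, -0.7, 10.4]
width: 0.0352
```

```bash
python3 look.py 9; python3 rel.py .612 -.0959 .109 .3
```

```text
clock 11.0667 eef [ 0.6134 -0.0957  0.0795] F [-2.1 -0.8  9.2] w 0.0352 q [-0.17  0.5   1.64  0.    1.    1.1 ]
M [[0.955, 0.296, 0.004], [0.296, -0.955, -0.001], [0.004, 0.002, -1.0]]
rel [-0.0013 -0.0002 -0.0107] turn 0.0
```

View pics/m9.png

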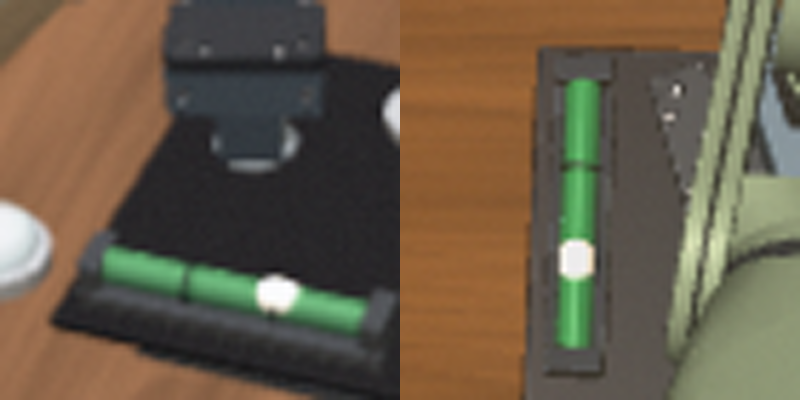

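Call:
jog_arm:
  increments: "0 0 0.0015 0; 0 0 0.002 0; 0 0 0.0025 0; 0 0 0.003 0; 0 0 0.003 0; 0 0 0.003 0; 0 0 0.003 0; 0 0 0.003 0; 0 0 0.003 0; 0 0 0.003 0"

```text
clock: 11.9
eef_pos: [0.6136, -0.0956, 0.0784]
tool_rot: [3.105, 0.469, 0.008]
contact_force: [-3.4, -0.6, 12.9]
width: 0.0354
```

```bash
python3 look.py 10; python3 rel.py .612 -.0959 .109 .3
```

```text
clock 12.0 eef [ 0.6136 -0.0957  0.0784] F [-4.3 -1.6 14. ] w 0.0352 q [-0.17  0.5   1.65  0.    0.99  1.1 ]
M [[0.955, 0.295, 0.005], [0.295, -0.955, -0.0], [0.005, 0.002, -1.0]]
rel [-0.0014 -0.0002 -0.0118] turn -0.0
```

View pics/m10.png

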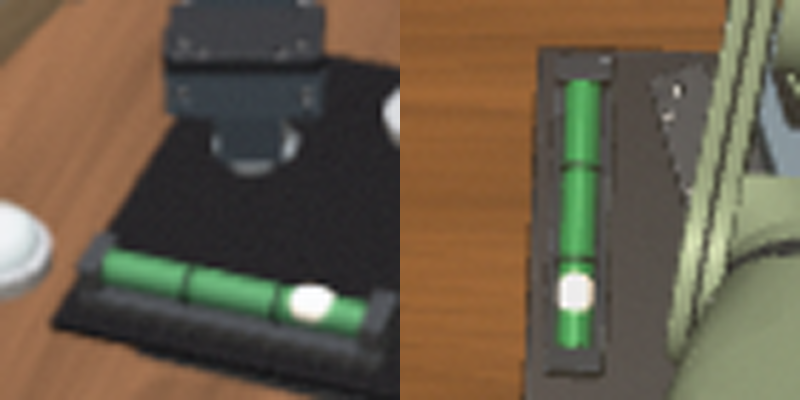

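Call:
jog_arm:
  increments: "0 0 0.0025 0; 0 0 0.003 0; 0 0 0.003 0; 0 0 0.003 0; 0 0 0.003 0; 0 0 0.003 0; 0 0 0.003 0; 0 0 0.003 0; 0 0 0.003 0; 0 0 0.003 0"

```text
clock: 12.83
eef_pos: [0.6137, -0.0956, 0.0781]
tool_rot: [3.105, 0.469, 0.01]
contact_force: [-6.5, -0.7, 17.8]
width: 0.0351
```

```bash
python3 look.py 11; python3 rel.py .612 -.0959 .109 .3
```

```text
clock 12.9333 eef [ 0.6137 -0.0956  0.078 ] F [-4.6 -1.3 18.3] w 0.0351 q [-0.17  0.5   1.65  0.    0.99  1.1 ]
M [[0.955, 0.295, 0.007], [0.295, -0.955, -0.0], [0.006, 0.002, -1.0]]
rel [-0.0015 -0.0002 -0.0122] turn -0.001
```

View pics/m11.png

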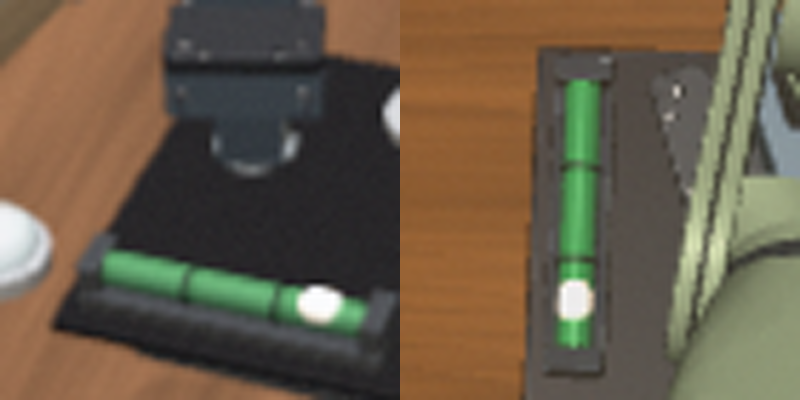

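Call:
jog_arm:
  increments: "0 0 0.0025 0.02; 0 0 0.0025 0.06; 0 0 0.0022 0.11; 0 0 0.002 0.16; 0 0 0.0016 0.21; 0 0 0.0013 0.26; 0 0 0.001 0.31; 0 0 0.0008 0.36; 0 0 0.0005 0.4; 0 0 0.0005 0.4"
  gripper: 0.02
  grip_force: 45

```text
clock: 13.77
eef_pos: [0.6136, -0.0959, 0.0803]
tool_rot: [3.137, -0.159, 0.012]
contact_force: [-6.9, -1.5, 18.3]
width: 0.0353
```

```bash
python3 look.py 12; python3 rel.py .612 -.0959 .109 .3
```

```text
clock 13.8667 eef [ 0.6136 -0.0959  0.0803] F [-7.3 -1.3 18.3] w 0.0349 q [-0.17  0.49  1.65  0.    1.    1.5 ]
M [[0.995, -0.1, 0.008], [-0.1, -0.995, -0.001], [0.008, -0.0, -1.0]]
rel [-0.0014  0.0001 -0.0099] turn -0.4
```

View pics/m12.png

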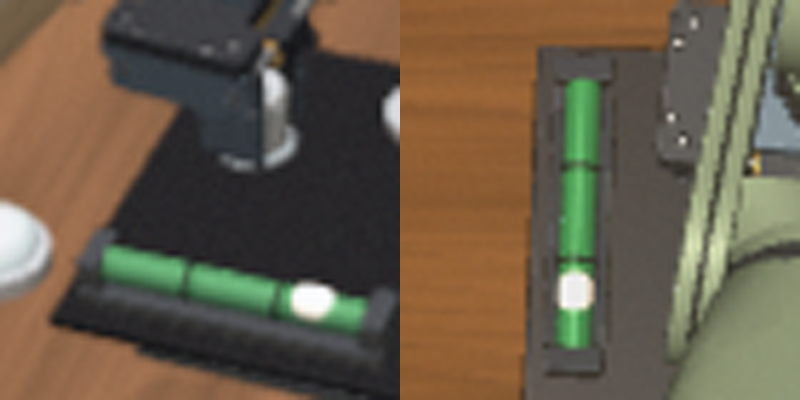

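Call:
jog_arm:
  increments: "0 0 0.0025 0.02; 0 0 0.0025 0.06; 0 0 0.0022 0.11; 0 0 0.002 0.16; 0 0 0.0016 0.21; 0 0 0.0013 0.26; 0 0 0.001 0.31; 0 0 0.0008 0.36; 0 0 0.0005 0.4; 0 0 0.0005 0.4"

```text
clock: 14.7
eef_pos: [0.6133, -0.0961, 0.0826]
tool_rot: [-3.043, 0.778, -0.013]
contact_force: [-7.7, -0.8, 19.6]
width: 0.0351
```

```bash
python3 look.py 13; python3 rel.py .612 -.0959 .109 .3
```

```text
clock 14.8 eef [ 0.6133 -0.0961  0.0826] F [-8.8 -0.3 18.3] w 0.0351 q [-0.17  0.49  1.64 -0.    1.    1.9 ]
M [[0.878, -0.479, 0.008], [-0.479, -0.878, -0.001], [0.008, -0.003, -1.0]]
rel [-0.001   0.0004 -0.0076] turn -0.8
```

View pics/m13.png

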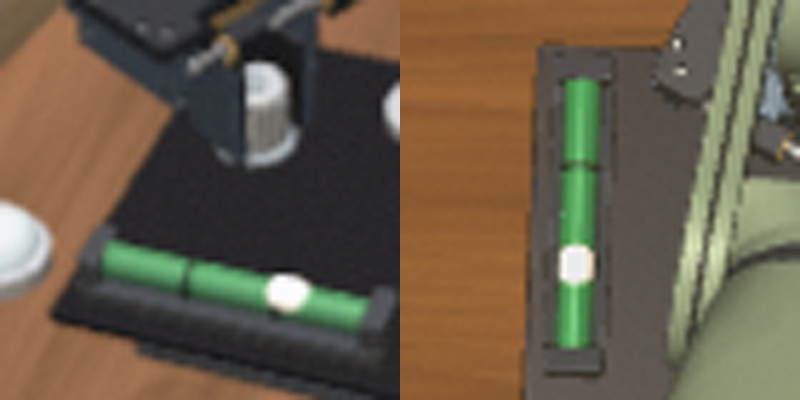

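Call:
jog_arm:
  increments: "0 0 0.0025 0.02; 0 0 0.0025 0.06; 0 0 0.0022 0.11; 0 0 0.002 0.16; 0 0 0.0018 0.21; 0 0 0.0014 0.26; 0 0 0.0012 0.3; 0 0 0.001 0.3; 0 0 0.001 0.3; 0 0 0.001 0.3"

```text
clock: 15.63
eef_pos: [0.613, -0.0962, 0.0845]
tool_rot: [-2.892, 1.222, -0.014]
contact_force: [-7.7, 0.7, 19.0]
width: 0.0352
```

Call:
jog_arm:
  increments: "0 0 0.0023 0; 0 0 0.0023 0; 0 0 0.0023 0; 0 0 0.0023 0; 0 0 0.0023 0; 0 0 0.0023 0; 0 0 0.0023 0; 0 0 0.0023 0; 0 0 0.0023 0; 0 0 0.0023 0"

```text
clock: 16.47
eef_pos: [0.613, -0.0962, 0.0847]
tool_rot: [-2.892, 1.222, -0.016]
contact_force: [-5.4, -0.4, 16.4]
width: 0.0354
```

```bash
python3 look.py 14; python3 rel.py .612 -.0959 .109 .3
```

```text
clock 16.5667 eef [ 0.613  -0.0962  0.0847] F [-6.   1.2 17.5] w 0.035 q [-0.17  0.49  1.64 -0.    1.    2.2 ]
M [[0.697, -0.717, 0.01], [-0.717, -0.697, -0.002], [0.008, -0.006, -1.0]]
rel [-0.0007  0.0004 -0.0056] turn -1.099
```

View pics/m14.png

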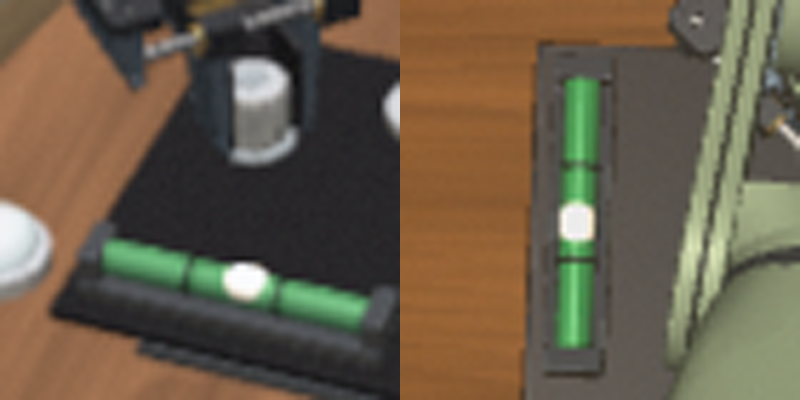

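Call:
jog_arm:
  increments: "0 0 0.0025 0; 0 0 0.0025 0; 0 0 0.0025 0; 0 0 0.0025 0; 0 0 0.0025 0; 0 0 0.0025 0; 0 0 0.0025 0; 0 0 0.0025 0; 0 0 0.0025 0; 0 0 0.0025 0"

```text
clock: 17.4
eef_pos: [0.613, -0.0962, 0.0846]
tool_rot: [-2.892, 1.221, -0.017]
contact_force: [-6.0, 0.0, 16.6]
width: 0.0355
```

Call:
jog_arm:
  increments: "0 0 0.0025 0; 0 0 0.0025 0; 0 0 0.0025 0; 0 0 0.0025 0; 0 0 0.0025 0; 0 0 0.0025 0; 0 0 0.0025 0; 0 0 0.0025 0; 0 0 0.0025 0; 0 0 0.0025 0"

```text
clock: 18.23
eef_pos: [0.613, -0.0962, 0.0846]
tool_rot: [-2.892, 1.221, -0.019]
contact_force: [-6.7, -0.5, 16.4]
width: 0.035
```

```bash
python3 look.py 15; python3 rel.py .612 -.0959 .109 .3
```

```text
clock 18.3333 eef [ 0.613  -0.0962  0.0846] F [-6.   1.1 16.9] w 0.0351 q [-0.17  0.49  1.65 -0.    1.    2.2 ]
M [[0.697, -0.717, 0.012], [-0.717, -0.697, -0.003], [0.01, -0.007, -1.0]]
rel [-0.0007  0.0003 -0.0056] turn -1.099
```

View pics/m15.png

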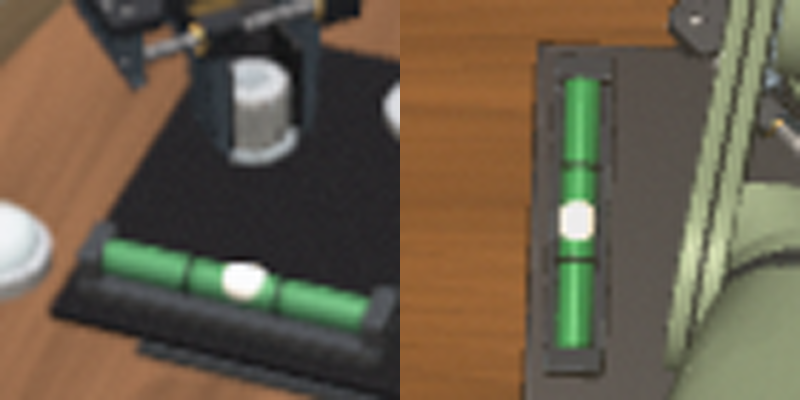

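Call:
jog_arm:
  increments: "0 0 0.0025 0.02; 0 0 0.0025 0.05; 0 0 0.0025 0.08; 0 0 0.0022 0.11; 0 0 0.002 0.12; 0 0 0.002 0.12; 0 0 0.002 0.12; 0 0 0.002 0.12; 0 0 0.002 0.12; 0 0 0.002 0.12"

```text
clock: 19.17
eef_pos: [0.6129, -0.0963, 0.0853]
tool_rot: [-2.814, 1.391, -0.02]
contact_force: [-6.3, 1.1, 17.7]
width: 0.0349
```

Call:
jog_arm:
  increments: "0 0 0.0025 0; 0 0 0.0025 0; 0 0 0.0025 0; 0 0 0.0025 0; 0 0 0.0025 0; 0 0 0.0025 0; 0 0 0.0025 0; 0 0 0.0025 0; 0 0 0.0025 0; 0 0 0.0025 0"

```text
clock: 20.0
eef_pos: [0.6129, -0.0962, 0.0854]
tool_rot: [-2.814, 1.39, -0.022]
contact_force: [-6.2, 0.9, 18.1]
width: 0.0351
```

Call:
jog_arm:
  increments: "0 0 0.0025 0; 0 0 0.0025 0; 0 0 0.0025 0; 0 0 0.0025 0; 0 0 0.0025 0; 0 0 0.0025 0; 0 0 0.0025 0; 0 0 0.0025 0; 0 0 0.0025 0; 0 0 0.0025 0"

```text
clock: 20.83
eef_pos: [0.6129, -0.0963, 0.0854]
tool_rot: [-2.815, 1.389, -0.024]
contact_force: [-5.3, 0.5, 17.1]
width: 0.0351
```

```bash
python3 look.py 16; python3 rel.py .612 -.0959 .109 .3
```

```text
clock 20.9333 eef [ 0.6129 -0.0962  0.0854] F [-5.5  0.3 16.3] w 0.0351 q [-0.17  0.48  1.65 -0.    0.99  2.31]
M [[0.608, -0.793, 0.015], [-0.793, -0.609, -0.004], [0.012, -0.009, -1.0]]
rel [-0.0005  0.0003 -0.0048] turn -1.217
```

View pics/m16.png

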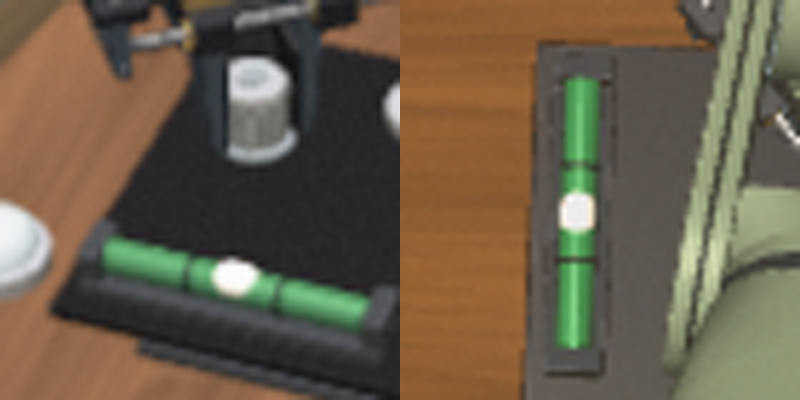

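View pics/t16.png

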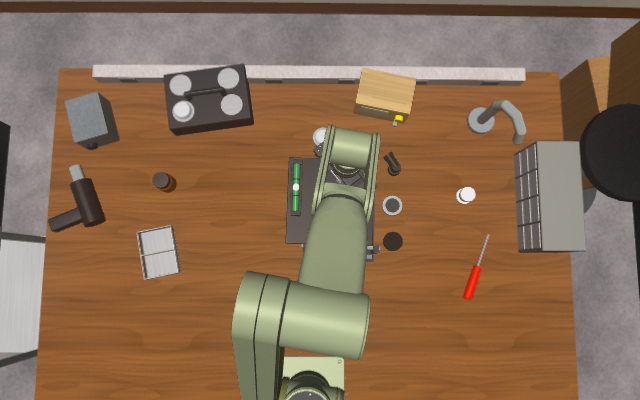

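```bash
python3 -c "
from station import job
print(job.finish_job())"
```

```text
the job is handed in; nothing more can be done
None
```

I handed the job in at about 21 s on the robot's clock, still gripping the knob and pressing the shelf down. `finish_job` reports no verdict, so the result rests on my own checks.

- **What I did:** I gripped the knob and swung the shelf slowly down until the foot touched. It touched about 0.035 rad below level, so the pad underneath is the thin one. I then turned the knob about 1.2 rad clockwise, easing the tool up to keep the push even.
- **Bubble:** after about 2 s of settling it was within roughly 0.5 mm of mid-way between its lines in the top picture, and it also looked centred in the side picture.
- **Push and grip:** the tool pressed down with about 17 N. Just before the foot touched, holding the shelf down took about 9–10 N, so I estimate about 7 N on the foot; I can't read that force directly. The fingers were shut on the knob at 35 mm, with 45 N set.
- **Loose parts:** those visible in the last top picture look where they started. The dome valve is partly hidden by the arm there, but it had not moved in the side pictures.

**Disagreements:** my first height estimate had the level shelf about 5 mm higher at the grip than where the bubble centred. The fingers probably sat higher or slipped on the knob, so I trusted the bubble. The networks found neither pad in the pictures, so I identified the thin pad only from where the foot touched.

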